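# Load the last plaque and lock the tray stop on its line

### The job

Pick up the rectangular plaque lying on the counter and lay it flat in the empty third place of the row in the open case's tray. Then push the tray's spring-backed stop forward until its face is on the long chrome line and, holding it there against its spring, squeeze its chrome cam lever fully shut against the grip rib. Finish still gripping rib and shut lever together with the stop on the line, do not let go, and leave everything else on the counter where it is.

Things in the scene. Friction and masses are not known exactly. Their poses are not given: they have to be found in the camera images.
- plaque: the plaque to load: flat pearl-white rectangle 50 x 76 x 5 mm lying on the counter, 28 to 49 g. Origin at the centre of its underside, z up, x along the 50 mm side, y along the 76 mm side (either way round is the same). A round pearl jeton lies on the counter too and is not wanted.
- case: aluminium clamshell case opened flat, fixed. Origin on the counter under the centre of the base half (nearer the robot), z up, x towards the lid half, y along the case from the stop to the closed end of the plaque row. Base half 210 x 430 mm, rim 55 mm high; lid half, same size, at x 111 to 321 mm. In the base a dark tray, deck 45 mm above the counter, with a channel for plaques along y at x = 0.
- third_place (a point): on the channel's bed, centre of the empty third place, axes as the case. Channel 57 mm wide, bed 3.5 mm below the deck (41.5 mm above the counter); plaques lie with their 76 mm side along y. At each place finger notches, 44 mm along y, x 28 to 60 mm on both sides, 11 mm deep from the deck, let fingers grip across the plaque's 50 mm down to the bed. Behind it (-y) the bed is free for another 35 mm.
- line (a point): middle of the long chrome line inlaid across the deck on both sides of the channel (x 36 to 86 mm either side), 44 mm behind (-y) the third place's centre, at deck height, axes as the case. With the stop's face on it the row keeps 9 mm of play, so the plaques are not squeezed. Nearest the rim are short 10 mm ticks, which do not count.
- stop (a joint): slide of the stop along the case's y, m: 0 = face on the line, grows as the stop goes back (case -y), negative past the line. Starts at 0.07, its rear end, where its spring holds it (pulls back with about 3 N all the way, so let go with the lever open it runs back). The line is no hard end: the stop can overrun it by up to 12 mm.
- stop_face (a point): on the stop's plaque-side face, centre line, deck height; axes as the case. The stop: upright plate 100 mm wide, 6 mm thick, top 40 mm above the deck; behind it (-y) an upright rib joined to it, x 0 to 10 mm, y -6 to -60 mm, top 38.5 mm above the deck; both on a shoe 40 mm wide, top 12.5 mm above the deck (fingertips stay above it). Fingers beside the rib push on the plate's back (y = -6 mm).
- rib_mid (a point): inside the grip rib, half-way through its thickness, 17 mm behind the stop's face and 25.5 mm above the deck; a 22 mm wide finger centred beside it just touches the plate's back; axes as the case
- lever (a joint): chrome cam lever on the stop, rad, upright pivot 57 mm behind the stop's face at x = -11 mm: 0 = fully shut, along the rib; at the start 0.55 to 0.66 = open, tip swung out to -x. Stays where left. Below about 0.5 its cam bites on the rail, and shut it locks the stop. Shutting takes about 5 N at the tip.
- lever_tip (a point): free end of the lever, mid-height, 48 mm from the pivot. The end pad is 28 mm long, 8 mm thick, 15 to 35 mm above the deck. Shut it leaves 7 mm to the rib (rib and lever together 25 mm across, x -15 to +10 mm of the stop); open they are 49 to 54 mm across and the tip lies about 18 mm behind the stop's face.
- stop_grip: the upright plate and rib of the stop as one solid; origin and axes as stop_face.
- lever_pad: the end pad of the cam lever; origin on the lever's pivot at the shoe's top, y along the lever towards its tip, z up.
- row_plaque_1: plaque already in the first place of the row, same as the loose one; leave it
- row_plaque_2: plaque already in the second place; leave it
- jeton: round pearl jeton, 58 mm across, 5 mm thick; bystander. Origin at the centre of its underside
- comb: pale blue chip sorting comb 200 x 70 x 8 mm; bystander
- paddle: black acrylic paddle, 215 mm long; bystander
- die_1: red 19 mm die; bystander
- die_2: red 19 mm die; bystander
- chip_sleeve: short stack of six chips, 39 mm across, 20 mm tall; bystander
There are look-alikes about, which are no part of the job. Leave any pink look-alike of the plaque alone.

How it is judged (in metres and radians):
On the way, in this order (a step that is already met when the one before it is completed fails the run):
1. the plaque lies flat in the channel at the third place, let go, lever still open (x of plaque in the frame of third_place between -0.006 and 0.006 m and y of plaque in the frame of third_place between -0.03 and 0.012 m and z of plaque in the frame of third_place below 0.002 m and angle between plaque's own z axis and vertical below 0.05 rad and contact force between the fingers and plaque below 0.05 N and value of joint lever above 0.25 rad), for 0.2 s.
2. the stop is held on the line by the fingers with its lever still open (value of joint stop between -0.004 and 0.004 m and value of joint lever above 0.25 rad and contact force between the fingers and stop_grip above 0.5 N), for 0.1 s.
At the end, for the whole second after the job is handed in: The stop's face is within 4 mm of the line, its cam lever shut to within 0.08 rad, the fingers still gripping rib and lever (over 2 N on each), and the plaque lies flat in the third place (within 6 mm across, 12 mm along the channel) (value of joint stop between -0.004 and 0.004 m and value of joint lever below 0.08 rad and contact force between the fingers and stop_grip above 2 N and contact force between the fingers and lever_pad above 2 N and x of plaque in the frame of third_place between -0.006 and 0.006 m and y of plaque in the frame of third_place between -0.012 and 0.012 m and z of plaque in the frame of third_place below 0.002 m and angle between plaque's own z axis and vertical below 0.05 rad and linear speed of plaque below 0.02 m/s); the arm keeps its last pose, push and grip.
It fails at once if the lever is half shut or more while the stop is off the line by more than 6 mm (value of joint lever below 0.25 rad and (value of joint stop above 0.006 m or value of joint stop below -0.006 m)).
It fails at once if the plaque is dropped from well above the tray (height (world z) of plaque above 0.08 m and contact force between the fingers and plaque below 0.02 N).
It fails at once if a plaque of the row is shoved out of its place (distance of any of row_plaque_1, row_plaque_2 from where it was at the start of the episode above 0.012 m).
It fails at once if a bystander is moved by more than 15 mm (distance of any of jeton, comb, paddle, die_1, die_2, chip_sleeve from where it was at the start of the episode above 0.015 m).
It also fails if it takes over 58 s, if anything falls off the work surface, if the arm or the gripper's body presses on something with over 40 N, if the wrist force passes 120 N, or if a joint passes its speed limit or range.

### The arm

A 6-joint arm with a two-finger parallel gripper is mounted at the origin on the work surface. World frame = base frame: x ahead of the robot, y to its left, z up, the work surface at z = 0. Lengths are in mm, angles in rad, forces in N, time in s.
With the tool pointing down it reaches from about 275 to 825 mm from the base axis. Payload 5.2 kg.
Tool frame: the origin (TCP) lies at the very end of the fingers, on their centre line; the grasp point (between the pads) lies 19 mm behind it; z points along the fingers, y is the direction in which the jaws open and shut (so a half turn about z gives the same grasp; the last joint's range is limited). The gripper opens to 93 mm and grips with 3 to 60 N. Pads are 15 mm wide; open, the fingers measure 128 mm over their backs; the gripper's body (75 mm by 188 mm) begins 65 mm behind the grasp point.
Start: joints at [-1.451, 0.259, 1.535, -0, 1.348, -0.203], TCP at [174.494, -521.591, 218.653] pointing down, gripper open.
Joint ranges: [-3.14, 3.14], [-0.91, 2.08], [0.19, 2.58], [-1.22, 4.36], [0.22, 2.71], [-3.12, 3.12]. Speed limits (rad/s): [2.57, 2.57, 3.14, 3.14, 3.14, 3.14].

### API

Orientations are given as [roll, pitch, yaw] about the fixed x, y, z axes, in that order (R = Rz(yaw) Ry(pitch) Rx(roll)).
In Python, from bench import robot gives the robot as it stands. The module is installed in compiled form; this text tells all that it offers. Calls block until the motion is done:
- robot.move_ptp(position, orientation): joint-space move of the TCP to a pose.
- robot.move_linear(position, ori=None, speed=150, f_stop=None): straight line of the TCP; ori=None keeps the orientation; speed is the mean speed in mm/s. With f_stop (N) it stops when the force on the tool has changed by that much, and returns True; else False.
- robot.move_j(angles): joint-space move.
- robot.move_gripper(opening): opening from 0.0 (shut) to 1.0 (fully open); the grip force is fixed at half the most; returns when the fingers have stopped.
- robot.sleep(seconds).
- robot.inverse_kinematics(position, orientation): joint angles nearest the present ones, or None.
- robot.get_image(name): name is "scene" or "side" or "wrist"; returns a dict with "img" (480x640x3 uint8, blue, green, red), "fovy" (degrees; the focal length in pixels is half the picture's height over the tangent of half this angle, whatever the lens; pixels are square), "cx", "cy" (the principal point, pixels), "eye" and "orientation" of the camera in the world. Camera axes: x right, y down, z forward; pixel columns grow to the right and rows downward; lengths in mm; the calibration is good to about 2 mm. A picture is of the moment at which its call begins. There is no depth.
A pose or a line that the arm cannot do raises robot.MotionError and nothing moves.
- robot.hand_in(): hands the job in, once; it reports no verdict.
Readings, each from a call of its own:
- robot.current_t(): time.
- robot.current_qpos(): joint angles.
- robot.current_joint_vel(): joint speeds.
- robot.current_joint_efforts(): joint torques, N m.
- robot.current_tcp_pos(): TCP position.
- robot.current_eef_rot(): TCP orientation.
- robot.current_contact_force(): force on the tool from outside, world axes, zero at the start.
- robot.current_ft_torque(): the same for the moment, N m.
- robot.current_gripper_width(): opening from 0.0 (shut) to 1.0 (fully open).
Only numpy, scipy, OpenCV 4.12 (cv2) and the standard library are available. Lean on these libraries where they do the work, as an engineer would, in place of code of your own. Each camera call takes 0.05 s, during which the arm holds its last target. There are 200 camera calls.

## Working session

There is one attempt and no reset: what is moved stays moved. The work goes in short steps, each a Python script; the robot and the scene stay as the last script left them, time stands still between calls to the robot, and variables do not carry over. Pictures are saved under pics/ and viewed, about 8 in all and at most 12, crops included, and the job is handed in when it is done.

```bash
mkdir -p pics; cat > h.py <<'E'
import numpy as np, cv2
from scipy.spatial.transform import Rotation as R
from bench import robot
def cam(name,fn=None):
    d=robot.get_image(name)
    if fn: cv2.imwrite('pics/'+fn,d['img'])
    d['f']=240/np.tan(np.radians(d['fovy'])/2)
    o=np.array(d['orientation'],float)
    d['R']=R.from_euler('xyz',o).as_matrix() if o.size==3 else o
    return d
def ray(d,uv,z):
    e=np.array(d['eye'],float)
    v=d['R']@np.array([(uv[0]-d['cx'])/d['f'],(uv[1]-d['cy'])/d['f'],1])
    return e+v*(z-e[2])/v[2]
def proj(d,p):
    q=d['R'].T@(np.array(p,float)-np.array(d['eye'],float))
    return d['cx']+d['f']*q[0]/q[2], d['cy']+d['f']*q[1]/q[2]
E
python3 - <<'E'
from h import *
for n in('scene','side','wrist'):
    d=cam(n,n+'0.png'); print(n,d['fovy'],d['cx'],d['cy'],d['eye'],d['orientation'])
print(robot.current_tcp_pos(),robot.current_eef_rot(),robot.current_t())
E
```

```text
scene 55.492514937953416 319.15979172539113 245.37597696314242 [ 792.12350176  473.06920412 1095.33080717] [-2.61678778 -0.010721    2.64113084]
side 42.69416337293927 324.2613045024207 241.78539691658875 [-283.12512321 1096.23199193  953.12433219] [-2.13336497 -0.01568342 -2.52803233]
wrist 67.83021766850268 318.5496500594521 236.83440042903712 [ 247.88157895 -495.97089214  385.74068478] [ 2.85102878e+00  6.75946068e-04 -1.24861625e+00]
[ 174.41989076 -521.17034647  218.01988216] [-3.14020826e+00 -2.62559053e-04  3.22797340e-01] 0.15
```

View pics/scene0.png

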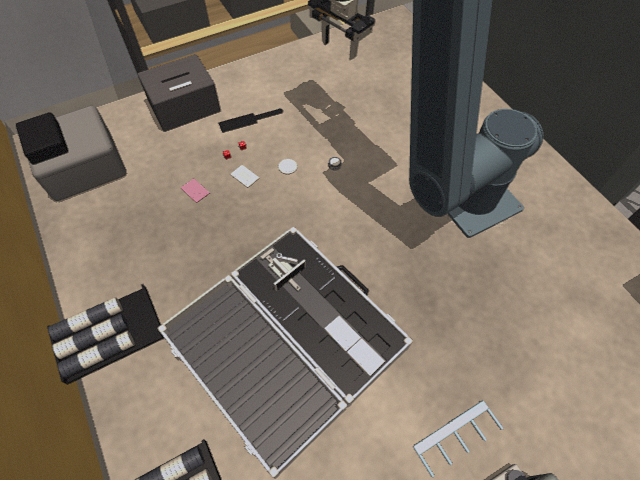

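View pics/side0.png

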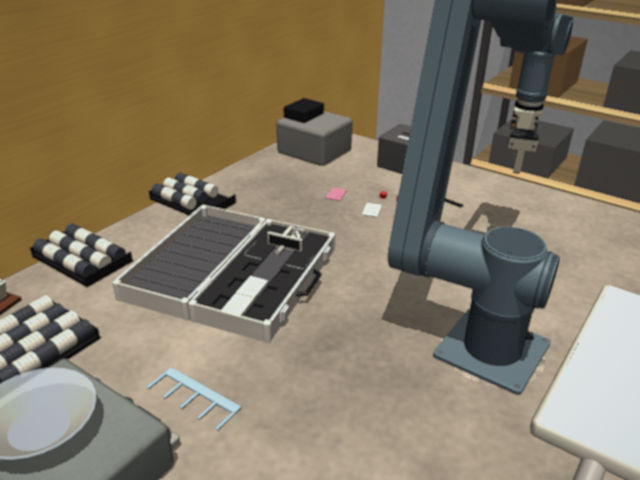

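The scene view shows the plaque at (245,176), the jeton at (288,166), the pink look-alike at (195,190), the stop near (288,270), and the row plaques at (340,332) and (363,355). The base rim corners are near (295,231), (409,342), (345,402) and (235,272).

```bash
python3 - <<'E'
from h import *
d=cam('scene')
g=cv2.cvtColor(d['img'],cv2.COLOR_BGR2HSV)
m=((g[...,1]<45)&(g[...,2]>170)).astype(np.uint8)*255
n,l,s,c=cv2.connectedComponentsWithStats(m)
for i in range(1,n):
    if s[i,4]>60:
        cn=max(cv2.findContours((l==i).astype(np.uint8),0,2)[0],key=cv2.contourArea)
        r=cv2.minAreaRect(cn); 
        print(c[i].round(1),s[i,4],ray(d,c[i],5).round(1), [ray(d,p,5)[:2].round(0).tolist() for p in cv2.boxPoints(r)] if s[i,4]<600 else '')
P=[ray(d,p,55) for p in [(295,231),(409,342),(345,402),(235,272)]]
print(np.round(P,1)); print('stop',ray(d,(288,270),85))
print('row',ray(d,(340,332),46.5),ray(d,(365,357),46.5))
p=np.array(P); y=p[1]-p[0]; print('yaw y axis',np.arctan2(y[1],y[0]), 'lens',np.linalg.norm(y),np.linalg.norm(p[2]-p[1]))
E
```

```text
[287.3 165.5] 215 [ 429.1 -370.2    5. ] [[443.0, -407.0], [391.0, -379.0], [415.0, -334.0], [465.0, -361.0]]
[244.4 175.2] 326 [ 560.4 -397.6    5. ] [[596.0, -425.0], [553.0, -454.0], [526.0, -373.0], [568.0, -346.0]]
[284.6 350.5] 2734 [694.8 144.4   5. ] 
[282.4 267.7] 257 [598.9 -61.3   5. ] [[650.0, -105.0], [547.0, -133.0], [537.0, -52.0], [638.0, -27.0]]
[111.1 304.7] 114 [1030.9 -173.8    5. ] [[1047.0, -188.0], [1019.0, -190.0], [1016.0, -158.0], [1043.0, -157.0]]
[ 77.7 319.6] 203 [1115.6 -173.8    5. ] [[1140.0, -190.0], [1094.0, -189.0], [1091.0, -154.0], [1137.0, -155.0]]
[354.4 345.1] 1283 [538.4 213.9   5. ] 
[102.1 328.4] 197 [1068.3 -121.8    5. ] [[1094.0, -137.0], [1047.0, -137.0], [1045.0, -107.0], [1091.0, -107.0]]
[123.1 339.4] 122 [1030.7  -69.6    5. ] [[1045.0, -87.0], [1017.0, -83.0], [1017.0, -51.0], [1045.0, -55.0]]
[ 63.6 346.1] 216 [1162.5 -121.7    5. ] [[1187.0, -138.0], [1141.0, -136.0], [1138.0, -102.0], [1183.0, -104.0]]
[ 88.3 355.4] 218 [1115.9  -70.3    5. ] [[1141.0, -85.0], [1095.0, -87.0], [1091.0, -56.0], [1137.0, -54.0]]
[452.8 431. ] 1081 [446.  488.8   5. ] 
[172.7 469.3] 284 [1021.6  262.5    5. ] [[1047.0, 245.0], [1000.0, 247.0], [996.0, 278.0], [1043.0, 276.0]]
[[ 529.  -119.9   55. ]
 [ 433.3  280.6   55. ]
 [ 634.3  326.1   55. ]
 [ 719.3  -82.9   55. ]]
stop [603.79949379  -9.72344628  85.        ]
row [561.94806944 179.64406635  46.5       ] [541.03150575 259.94212188  46.5       ]
yaw y axis 1.8053528878658278 lens 411.7902742926819 206.08148233797766
```

```bash
python3 - <<'E'
from h import *
for p,yaws in [((560,-398,180),(1.89,-1.25)),((560,-398,6),(1.89,-1.25)),((590,50,200),(1.805,-1.336)),((585,90,60),(1.805,-1.336)),((620,-40,60),(1.805,-1.336))]:
    for y in yaws:
        q=robot.inverse_kinematics(p,[np.pi,0,y]); print(p,y,None if q is None else np.round(q,2))
try:
    robot.move_ptp((560,-398,180),[np.pi,0,-1.25])
except robot.MotionError as e: print(e)
d=cam('wrist','w1.png'); print(d['eye'],robot.current_t())
g=cv2.cvtColor(d['img'],cv2.COLOR_BGR2HSV)
m=((g[...,1]<45)&(g[...,2]>170)).astype(np.uint8)*255
for c in cv2.findContours(m,0,2)[0]:
    if cv2.contourArea(c)>800:
        r=cv2.minAreaRect(c); b=np.array([ray(d,p,5)[:2] for p in cv2.boxPoints(r)])
        print(np.round(r[0]),cv2.contourArea(c),b.round(1).tolist(),b.mean(0))
E
```

```text
(560, -398, 180) 1.89 [-0.78  0.53  1.22  0.    1.39 -1.1 ]
(560, -398, 180) -1.25 [-0.78  0.53  1.22 -0.    1.39  2.04]
(560, -398, 6) 1.89 [-0.78  0.68  1.4   0.    1.05 -1.1 ]
(560, -398, 6) -1.25 [-0.78  0.68  1.4  -0.    1.05  2.04]
(590, 50, 200) 1.805 [-0.1   0.35  1.46  0.    1.34 -0.34]
(590, 50, 200) -1.336 [-0.1   0.35  1.46 -0.    1.34  2.8 ]
(585, 90, 60) 1.805 [-0.04  0.48  1.63  0.    1.03 -0.27]
(585, 90, 60) -1.336 [-0.04  0.48  1.63 -0.    1.03  2.87]
(620, -40, 60) 1.805 [-0.24  0.52  1.55  0.    1.07 -0.48]
(620, -40, 60) -1.336 [-0.24  0.52  1.55 -0.    1.07  2.66]
[ 582.77948927 -473.52431641  347.88452761] 2.1833
```

View pics/w1.png

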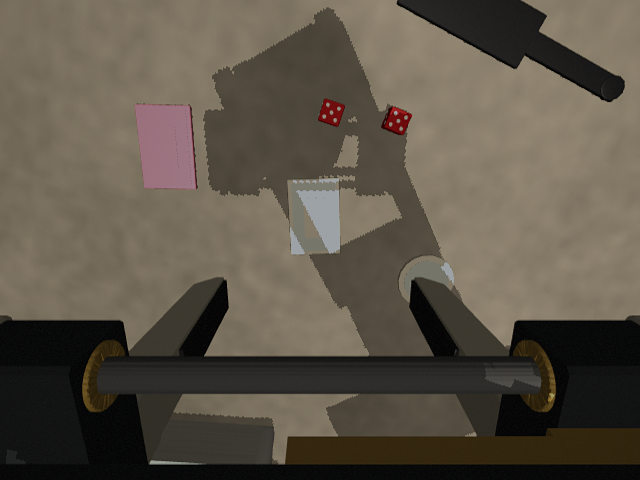

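The plaque lies half in shadow, with corners at about (288,181), (339,179), (341,253) and (291,255). The jeton is at (427,283), clear of the fingers, and the pink one is at (166,147).

```bash
python3 - <<'E'
from h import *
d=cam('wrist')
b=np.array([ray(d,p,5)[:2] for p in [(288.5,181),(339,179),(341,253),(291,255)]])
print(b.round(1),b.mean(0))
L=(b[0]+b[1]-b[2]-b[3])/2; print('long',np.linalg.norm(L),np.degrees(np.arctan2(L[1],L[0])))
S=(b[1]+b[2]-b[0]-b[3])/2; print('short',np.linalg.norm(S),np.degrees(np.arctan2(S[1],S[0])))
a=np.arctan2(L[1],L[0]); a2=np.arctan2(S[1],S[0])-np.pi/2
c=b.mean(0)
# contour refine: plaque pixels vs ground by blue-ness
im=d['img'].astype(int); m=((im[...,0]-im[...,2])>-12).astype(np.uint8)*255
m[:160]=0;m[275:]=0;m[:,:260]=0;m[:,365:]=0
m=cv2.morphologyEx(m,cv2.MORPH_CLOSE,np.ones((9,9)))
cn=max(cv2.findContours(m,0,2)[0],key=cv2.contourArea); print(cv2.minAreaRect(cn))
bp=np.array([ray(d,p,5)[:2] for p in cv2.boxPoints(cv2.minAreaRect(cn))]); print(bp.round(1),bp.mean(0))
# case view
print(robot.current_t())
E
```

```text
[[ 594.9 -421.5]
 [ 549.6 -438.5]
 [ 523.  -368.5]
 [ 570.6 -350.6]] [ 559.49535294 -394.78900033]
long 74.92853270390633 -70.15426671850977
short 49.61331900235499 -159.37355116593653
((314.1818542480469, 216.45803833007812), (74.7169418334961, 49.067848205566406), 88.8982925415039)
[[ 594.9 -423. ]
 [ 550.6 -438.5]
 [ 524.4 -367.7]
 [ 571.4 -351.1]] [ 560.31012063 -395.07630206]
2.2333
```

```bash
python3 - <<'E'
from h import *
o=[np.pi,0,-1.225]
robot.move_gripper(0.85)
robot.move_linear((560,-395,40),o,speed=150)
print(robot.move_linear((560,-395,2),o,speed=40,f_stop=4), robot.current_tcp_pos())
robot.move_gripper(0.0); print('w',robot.current_gripper_width()*93, robot.current_tcp_pos())
robot.move_linear((560,-395,150),o,speed=200)
print('w',robot.current_gripper_width()*93)
robot.move_ptp((559,193,200),[np.pi,0,-1.336])
d=cam('wrist','w2.png'); print(robot.current_t(),robot.current_tcp_pos(), robot.current_eef_rot(),robot.current_gripper_width()*93)
E
```

```text
False [ 560.20325784 -395.17013837    2.30665109]
w 48.88194591890098 [ 560.12502289 -395.06664931    2.16160263]
w 49.476408880220525
8.5667 [559.46733963 192.01630723 199.8259384 ] [ 3.14143629e+00 -2.30888184e-04 -1.33737714e+00] 48.91349151429574
```

View pics/w2.png

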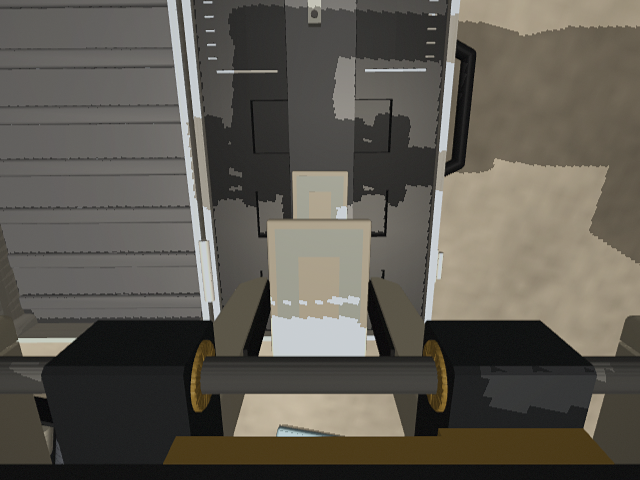

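The plaque is held square. The chrome line runs at (217–278, 72) and (365–426, 70), the third place's notches span rows 99–153 between columns 252 and 391, and the row plaque's edge is at row 172.

```bash
python3 - <<'E'
from h import *
d=cam('wrist')
# refine line: bright thin pixels
g=d['img'].min(2).astype(int)
def seg(u0,u1):
    us=np.arange(u0,u1); vs=[]
    for u in us:
        w=np.clip(g[62:82,u]-110,0,None); vs.append((w*np.arange(62,82)).sum()/max(w.sum(),1))
    vs=np.array(vs); k=vs>60
    return np.polyfit(us[k],vs[k],1)
def ends(row,u0,u1):
    r=np.where(g[row-2:row+3,u0:u1].max(0)>130)[0]+u0; return r.min(),r.max()
e=[ends(72,212,288),ends(70,358,432)]; print(e)
l=seg(e[0][0]+2,e[0][1]-2); r=seg(e[1][0]+2,e[1][1]-2)
pts=[ray(d,(e[0][0],np.polyval(l,e[0][0])),45),ray(d,(e[0][1]+1,np.polyval(l,e[0][1])),45),ray(d,(e[1][0],np.polyval(r,e[1][0])),45),ray(d,(e[1][1]+1,np.polyval(r,e[1][1])),45)]
pts=np.array(pts)[:,:2]; print(pts.round(1))
x=(pts[0]+pts[1]-pts[2]-pts[3]); yaw=np.arctan2(x[1],x[0]); ux=np.array([np.cos(yaw),np.sin(yaw)]); uy=np.array([-ux[1],ux[0]])
c=pts.mean(0); print('yaw',yaw,'line',c,'coords',((pts-c)@ux).round(1),((pts-c)@uy).round(1),'third',c+44*uy)
for n,p in dict(notchTL=(252,100),TR=(391,99),BL=(253,153),BR=(391,152),rowL=(293,172),rowR=(347,172)).items():
    q=ray(d,p,45)[:2]-c; print(n,(q@ux).round(1),(q@uy).round(1))
E
```

```text
[(np.int64(217), np.int64(276)), (np.int64(365), np.int64(425))]
[[668.1  88. ]
 [619.9  75.9]
 [549.1  58.6]
 [500.   46.7]]
yaw 0.24092501194415475 line [584.25080397  67.29653895] coords [ 86.4  36.6 -36.2 -86.8] [ 0.1 -0.1 -0.1  0.1] third [573.75235892 110.02571694]
notchTL 58.7 22.5
TR -58.9 22.6
BL 60.5 66.2
BR -61.1 66.3
rowL 25.8 83.1
rowR -22.5 83.5
```

```bash
cat >> h.py <<'E'
YAW=0.2409; UX=np.array([np.cos(YAW),np.sin(YAW)]); UY=np.array([-UX[1],UX[0]])
LINE=np.array([584.25,67.30]); OR=[np.pi,0,YAW-np.pi/2]
def W(x,y,z): # line frame -> world
    return np.r_[LINE+x*UX+y*UY,z]
def L(p): q=np.array(p)[:2]-LINE; return np.r_[q@UX,q@UY]
E
python3 - <<'E'
from h import *
robot.move_ptp(W(0,40,110),OR)
print(robot.current_tcp_pos(),L(robot.current_tcp_pos()))
robot.move_linear(W(0,40,60),OR,speed=100)
print(robot.move_linear(W(0,40,43.2),OR,speed=25,f_stop=4),robot.current_tcp_pos(),robot.current_contact_force())
robot.move_gripper(0.72); print(robot.current_gripper_width()*93,L(robot.current_tcp_pos()),robot.current_t())
robot.move_linear(W(0,40,80),OR,speed=80)
robot.move_linear(W(0,20,200),OR,speed=200)
d=cam('wrist','w3.png'); print(robot.current_t(),robot.current_tcp_pos())
E
```

```text
[575.16065456 106.0784674  110.48868057] [ 0.4247618  39.82719312]
True [574.35555367 106.08892113  43.56989053] [ 0.44271208 -0.71949031  5.02820286]
67.18290966906908 [-1.07142741 40.24715132] 11.0083
12.425 [578.30516195  86.91004414 198.07556899]
```

View pics/w3.png

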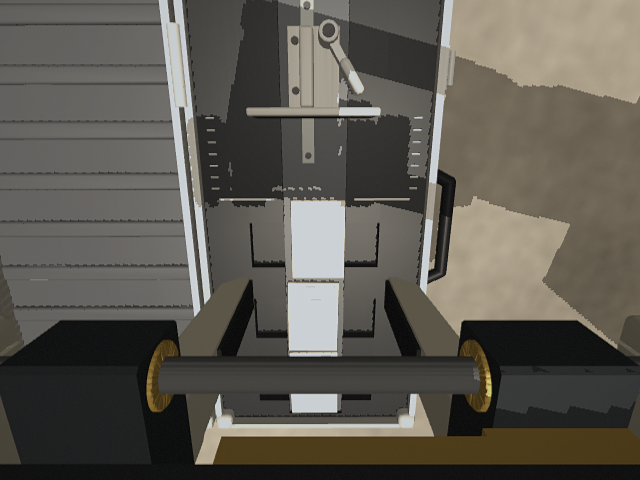

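The plaque lies in the third place (cols 290–342, rows 199–279). The stop plate's top is at rows 108–116, the rib at cols 300–312, and the lever runs from its pivot at (328,32) to its tip at (358,90), still open. I'll flip the wrist so the camera faces the stop's face and the line while pushing.

```bash
python3 - <<'E'
from h import *
d=cam('wrist')
for n,p,z in [('plq TL',(290.5,199),46.5),('plq TR',(341.5,199),46.5),('plq BR',(343,279),46.5),('plq BL',(291,279),46.5),('plate L front',(247,116),85),('plate R',(380,116),85),('backL',(247,107),85),('rib',(300,60),83.5),('ribR',(312,60),83.5),('pivot',(328,32),80),('tip',(357,93),80),('tip out',(364,90),80)]:
    print(n,L(ray(d,p,z)).round(1))
robot.move_gripper(1.0)
OF=[np.pi,0,YAW+np.pi/2]
robot.move_ptp(W(-9,-93,150),OF)
robot.move_linear(W(-9,-93,100),OF,speed=120)
d=cam('wrist','w4.png'); print(robot.current_t(),L(robot.current_tcp_pos()),robot.current_tcp_pos(),robot.current_gripper_width()*93)
E
```

```text
plq TL [21.3  0.6]
plq TR [-24.8   0.7]
plq BR [-27.6  79. ]
plq BL [22.6 78.8]
plate L front [ 49.4 -69. ]
plate R [-49.7 -69. ]
backL [ 49.1 -75.4]
rib [   9.5 -107.3]
ribR [   0.8 -107.3]
pivot [ -10.7 -126. ]
tip [-32.6 -85.5]
tip out [-37.7 -87.6]
16.5333 [ -8.41716221 -93.23412097] [598.31938682 -25.24999885 100.76096896] 92.85789787524945
```

View pics/w4.png

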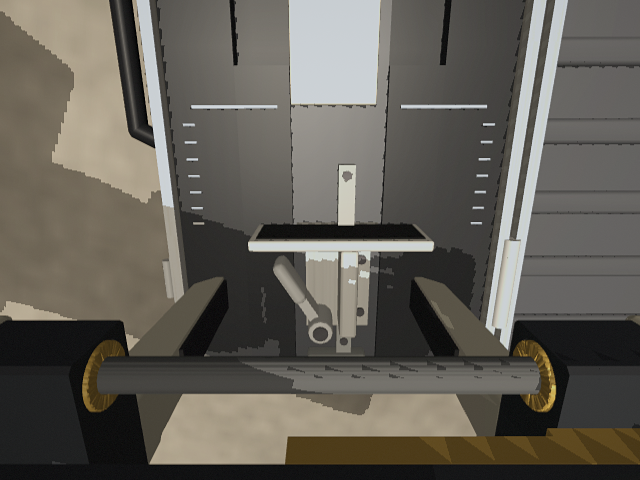

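The stop is seen from its face side: chrome line at row 106, plate top-front edge at row 240, lever tip at (282,262). The fingers straddle rib and lever with room to spare.

```bash
cat >> h.py <<'E'
OF=[np.pi,0,YAW+np.pi/2]
E
python3 - <<'E'
from h import *
d=cam('wrist'); print('plate top front now',[L(ray(d,p,85)).round(1) for p in((250,240),(433,240))],'line',[L(ray(d,p,45)).round(1) for p in((191,106),(487,106))])
print(robot.move_linear(W(-9,-93,61),OF,speed=80,f_stop=8),robot.current_tcp_pos())
f0=robot.current_contact_force()
print(robot.move_linear(W(-9,-40,61),OF,speed=50,f_stop=15),L(robot.current_tcp_pos()),robot.current_contact_force()-f0)
robot.move_linear(W(-9,-18.5,61),OF,speed=40,f_stop=15)
print(L(robot.current_tcp_pos()),robot.current_contact_force()-f0,robot.current_t())
d=cam('wrist','w5.png')
E
```

```text
plate top front now [array([-47.4, -69.8]), array([ 51. , -69.8])] line [array([-85.7,   0.5]), array([88.6,  0.4])]
False [597.79463244 -25.19182506  60.9515794 ]
False [ -8.8482815  -40.14095097] [ 0.66829677 -1.56114965  1.79431402]
[ -8.88124861 -18.18941571] [ 1.97138807 -1.51190342  0.77210593] 19.1083
```

View pics/w5.png

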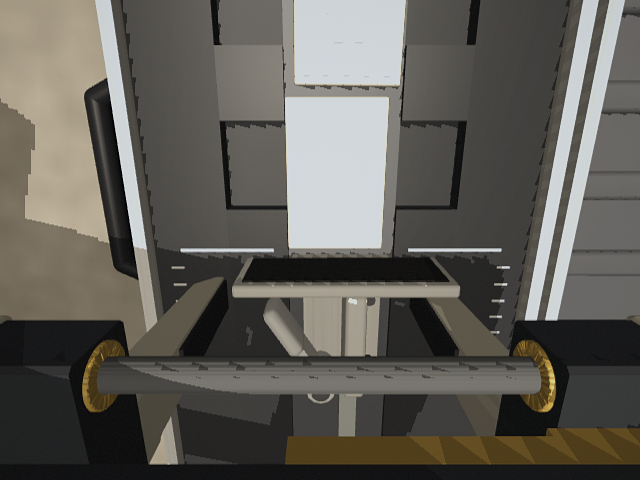

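The stop has moved forward: plate top-front edge at about row 285, line at row 250, lever still open with its tip at (275,305). The plaque is flat in place.

```bash
cat >> h.py <<'E'
def face(d):
    g=d['img'].min(2).astype(int)
    def edge(u,v0,v1):
        c=g[v0:v1,u-3:u+4].mean(1); return v0+np.argmax(np.diff(c))+0.5+0.5
    fr=[L(ray(d,(u,edge(u,262,300)),85))[1] for u in range(265,430,15)]
    ln=[L(ray(d,(u,236+np.argmax(g[236:262,u-2:u+3].mean(1))+.5),45))[1] for u in list(range(195,265,10))+list(range(420,490,10))]
    return np.median(fr),np.median(ln)
E
python3 - <<'E'
from h import *
d=cam('wrist'); print(face(d),L(robot.current_tcp_pos()))
for p,z in [((285.5,97),46.5),((388.5,97),46.5),((381.5,248),46.5),((288,248),46.5),((295,85),46.5),((404,85),46.5)]: print(L(ray(d,p,z)).round(1))
E
```

```text
(np.float64(-1.8142097053329642), np.float64(-0.8999181565675)) [ -8.87537476 -18.49889225]
[-26.8  76.9]
[22.3 76.9]
[22.8  1. ]
[-27.5   1. ]
[-22.2  82.2]
[29.4 82.2]
```

```bash
python3 - <<'E'
from h import *
robot.move_linear(W(-9,-17.6,61),OF,speed=10,f_stop=15)
robot.sleep(0.3)
f=robot.current_contact_force(); print(face(cam('wrist')),L(robot.current_tcp_pos()),f)
robot.move_linear(W(-2.5,-17.6,61),OF,speed=20,f_stop=15)
robot.sleep(0.3)
print(face(cam('wrist')),L(robot.current_tcp_pos()),robot.current_contact_force()-f)
robot.move_gripper(0.62); robot.sleep(.2)
print(face(cam('wrist')),L(robot.current_tcp_pos()),robot.current_contact_force()-f,robot.current_gripper_width()*93,robot.current_t())
cam('wrist','w6.png')
E
```

```text
(np.float64(-1.146355254641765), np.float64(-0.8138996466358648)) [ -8.95134613 -17.692397  ] [ 3.75106861 -2.13378297 -0.51979839]
(np.float64(-0.9129007511058542), np.float64(-0.5834127165080727)) [ -2.5768127 -17.5653012] [-3.6467295  -1.53238873 -0.14125663]
(np.float64(-0.8879419161726378), np.float64(-0.6222501417840471)) [ -5.47929327 -17.15160923] [-10.55473174  -2.81206544   4.63681568] 57.81398076627518 21.6417
```

View pics/w6.png

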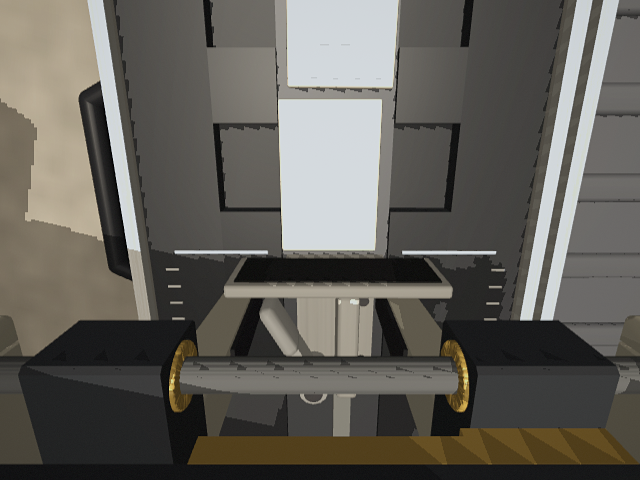

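The stop is on the line and the lever-side finger has just reached the lever, with its tip at about (268,305). Now I'll squeeze it shut.

```bash
python3 - <<'E'
from h import *
for o in (0.45,0.33,0.0):
    robot.move_gripper(o); robot.sleep(.2)
    print(face(cam('wrist')),L(robot.current_tcp_pos()),robot.current_tcp_pos()[2],robot.current_contact_force(),robot.current_gripper_width()*93,robot.current_t())
cam('wrist','w7.png')
E
```

```text
(np.float64(-0.0025844177130590453), np.float64(-0.7664509371387511)) [ -5.27206937 -16.47453084] 60.02032221892388 [-5.82314851 -2.77058124 -0.57232326] 41.54816642145092 22.4583
(np.float64(-0.9392536908399636), np.float64(-0.5931567670691696)) [ -2.45990506 -17.53558443] 61.0485410730004 [-0.75531557 -0.36858195 -3.6246022 ] 30.771759606134186 23.1667
(np.float64(-2.2749200181489884), np.float64(-0.5676475425710992)) [  0.7825742  -18.74033137] 61.234340300478124 [ 10.50466167   0.64647127 -11.61466021] 24.30205478970455 23.7167
```

View pics/w7.png

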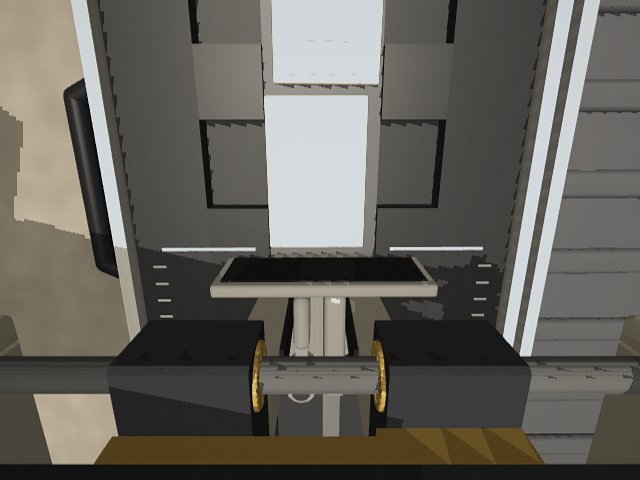

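Rib and lever are together between the fingers at 24.3 mm, which is shut, and the plate is close to the line. I'll check for drift and relieve the side load.

```bash
python3 - <<'E'
from h import *
def rep():
    print(np.mean([face(cam('wrist')) for _ in range(3)],0),L(robot.current_tcp_pos()),robot.current_tcp_pos()[2],robot.current_contact_force().round(1),robot.current_gripper_width()*93,robot.current_t())
robot.sleep(.5); rep()
robot.move_linear(W(0.2,-17.8,61.2),OF,speed=10); robot.sleep(.5); rep()
robot.sleep(.8); rep()
d=cam('wrist'); s=cam('side')
print([L(ray(d,p,46.5)).round(1) for p in((265,95),(369,95),(363,247),(268,247))])
E
```

```text
[-2.27620676 -0.56872606] [  0.82338496 -18.75609148] 61.259635267634785 [  9.8   0.8 -11.5] 24.082307748021623 24.4167
[-2.1435159 -0.6777448] [  0.91313997 -18.59797936] 61.273040240198476 [ 5.  -3.4 -8.5] 23.943810110293995 25.4917
[-2.14344401 -0.67767193] [  0.88925493 -18.60879558] 61.26715804003389 [ 5.2 -3.2 -8.7] 23.79873625097036 26.4417
[array([-26.7,  77.6]), array([22.9, 77.6]), array([22.7,  1.2]), array([-28.4,   1.3])]
```

```bash
python3 -c "
from h import *
robot.hand_in(); print(robot.current_t(),robot.current_gripper_width()*93)"
```

```text
the job is handed in; nothing more can be done
the job is handed in; nothing more can be done
```

I loaded the plaque into the third place, pushed the stop to the line, squeezed the lever shut against the rib, and handed in still gripping, at about 26.5 s. No verdict was reported.

- **Plaque:** it lies flat, about 4 mm behind the place's centre along the channel. Across it is 2 to 3.5 mm off (limit 6 mm), so it lies near one channel wall, turned by about 1°.
- **Stop:** the face is about 1.2 to 1.5 mm behind the line (limit 4 mm) and did not move over the last 0.8 s before hand-in. It slipped back about 1.3 mm in the last part of the squeeze.
- **Lever:** it was still open when I held the stop on the line for 0.3 s. The fingers then closed to 24 mm across rib and lever, which matches the 25 mm of a shut lever. The force on each finger can't be read; the gripper was closing at its fixed half force, about 30 N.
- **Side load:** the shut grip sits about 3 mm further across than I first commanded, leaving about 10 N on the tool. I moved the arm's target to relieve it, and about 5 N sideways and 9 N vertically remained at hand-in.
- **Bystanders:** I did not photograph them again at the end. The arm's path stayed clear of them.

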